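# Set and clamp the plate stop of a microplate jig

### The job

Set the blue plate stop: slide it along its slots until its front edge lies on the red line, then turn the orange clamp lever clockwise until the stop is clamped tight, about 12 N of push on the post at the lever's end, without overtightening it. Leave the stop on the line and leave everything else on the bench alone.

Things in the scene. Friction and masses are not known exactly. Their poses are not given: they have to be found in the camera images.
- base: the jig: aluminium plate fixed to the bench, 385 x 190 x 12 mm. Origin on the bench, plate top 12 mm above it. +x (away from the robot) is the sliding direction. The plate reaches x = -130 to +255, y = -95 to +95 mm. A fixed 8 mm guide stud with a head (18 mm dia, top 14.5 mm above the plate) stands at x = 10, y = 36 mm, the clamp at x = -40, y = -36 mm.
- bracket: the blue plate stop, a 0.3 to 0.5 kg angle bracket, loose but captive on the jig. Foot 147 (x) by 132 (y) by 6 mm with two slots along x (1 mm side play, 62 mm of travel); upright flange along its front. Origin on the underside: foot x = -82 to +65, flange x = +57 to +65, y = -66 to +66 mm. Axes as the jig's. With the clamp loose it slides against 2 to 6 N, more if it is pressed down.
- flange_top (a point): middle of the upper edge of the bracket's flange (8 mm thick in x, 132 mm long, top 51 mm above the bracket's underside); can be pinched here from above
- front_edge (a point): middle of the lower front edge of the blue bracket (bracket x = +65 mm, underside); this edge must come to lie on the red line
- mark: red line, 4 mm wide (x), right across the jig plate along y, flat on the plate; origin at its middle, axes as the jig's; 14 to 52 mm ahead (+x of the jig) of the bracket's front edge at the start
- clamp: steel hub of the clamp, 18 mm dia, 10 mm high, over the slot on the -y side; origin on the lever's axis at the hub's underside. Screwed into it from below is a 28 mm washer whose height is adjusted differently every time (unseen, 0.5 to 6.5 mm above the bracket's foot). Hub and washer sink 5 mm per rad of lever turn until the washer presses the bracket's foot.
- lever_grip (a point): on the axis of the upright round post (16 mm dia, top 12 mm above this point, free 20 mm below it) at the end of the orange lever's bar, 60 mm from the axis of turning. Pushed here, square to the bar, the lever needs about 8 N turning freely; once the washer bears, the push rises steeply: below 10.5 N not yet tight, 11 to 13 N right, above 14.5 N overtightened.
- lever (a joint): angle of the orange lever, rad, growing clockwise (tightening), range 0 to 2.2; it stays where it is left, and begins to bear 0.1 to 1.3 rad on from its start. At 0 the bar points (from the axis outwards) 75 degrees clockwise of the jig's +x; at q, 75 degrees plus q clockwise of it.
- microplate: white 96-well plate, 128 x 86 x 15 mm, lying in the black nest at the far end of the jig; origin under its centre; leave alone
- tube_rack: crimson tube rack, 70 x 130 x 45 mm (53 with caps); origin under its centre; leave alone
- green_rack: green tube rack, 70 x 130 x 45 mm (53 with caps); origin under its centre; leave alone
- wash_bottle: white bottle with blue cap, 66 mm dia, 170 mm high; origin under its centre; leave alone
- reagent_jar: amber jar with black cap, 60 mm dia, 85 mm high; origin under its centre; leave alone
- tip_box: clear pipette-tip box with yellow lid, 88 x 123 x 62 mm; origin under its centre; leave alone
- marker_pen: white and blue marker, 120 mm long, 12 mm thick, lying; origin under its centre; leave alone

How it is judged:
On the way, in this order (a step that is already met when the one before it is completed fails the run):
1. the blue stop's front edge is on the red line while the clamp is still loose (x of front_edge in the frame of mark between -0.003 and 0.003 m and angle between the x axis of bracket and the x axis of mark, either way round below 0.06 rad and contact force between clamp and bracket below 3 N), for 0.2 s.
2. the clamp is tight on the stop, which is still on the line (x of front_edge in the frame of mark between -0.003 and 0.003 m and angle between the x axis of bracket and the x axis of mark, either way round below 0.06 rad and contact force between clamp and bracket above 25 N), for 0.2 s.
At the end, for the whole second after the job is handed in: The front edge of the blue stop is within 3 mm of the middle of the red line, square to it within 0.06 rad, flat on the jig, at rest, and the clamp's washer presses it with more than 25 N (about 10.5 N of push on the lever's post) (all of step 2 and linear speed of bracket below 0.01 m/s and height (world z) of bracket below 0.015 m); the robot touches nothing.
It fails at once if the clamp is overtightened: its washer presses the stop with more than 90 N (about 14.5 N of push on the lever's post) (contact force between clamp and bracket above 90 N).
It fails at once if the white microplate is shifted in its nest (moved more than 8 mm) (distance of microplate from where it was at the start of the episode above 0.008 m).
It fails at once if another thing on the bench (rack, bottle, jar, tip box or marker) is moved more than 20 mm (distance of any of tube_rack, green_rack, wash_bottle, reagent_jar, tip_box, marker_pen from where it was at the start of the episode above 0.02 m).
It also fails if it takes over 70 s, if anything falls off the work surface, if the arm or the gripper's body presses on something with over 40 N, if the wrist force passes 120 N, or if a joint passes its speed limit or range.

### The arm

A 6-joint arm with a two-finger parallel gripper is mounted at the origin on the work surface. World frame = base frame: x ahead of the robot, y to its left, z up, the work surface at z = 0. Lengths are in m, angles in rad, forces in N, time in s.
With the tool pointing down it reaches from about 0.225 to 0.875 m from the base axis. Payload 3.4 kg.
Tool frame: the origin (TCP) lies at the very end of the fingers, on their centre line; the grasp point (between the pads) lies 19 mm behind it (grip_depth is the distance from the TCP to the grasp point, in m); x points along the fingers, z is the direction in which the jaws open and shut, and the axes are right-handed (so a half turn about x gives the same grasp; the last joint's range is limited). The gripper opens to 85 mm and grips with 20 to 120 N. Pads are 22 mm wide; open, the fingers measure 114 mm over their backs; the gripper's body (76 mm by 85 mm) begins 54 mm behind the grasp point. The pads swing forward as they close: fully open they stand 13 mm farther back than shut.
Start: joints at [1.211, 0.276, 1.505, -0, 1.361, -0.121], TCP at [0.136, 0.559, 0.231] pointing down, gripper open.
Joint ranges: [-2.89, 2.89], [-0.75, 2.08], [0.22, 2.7], [-1.18, 4.32], [0.11, 2.71], [-2.7, 2.7]. Speed limits (rad/s): [2.57, 2.57, 3.14, 3.14, 3.14, 3.14].

### API

Orientations are given as a unit quaternion [w, x, y, z].
In Python, from rig import get_state, get_image, sign_off, grip_depth gives the robot as it stands. The module is installed in compiled form; this text tells all that it offers.
- The arm moves only by the tool arm_command, never from a script. Its argument "series" is a list of rows, each an object with "dp": the shift along the tool's x, y, z scaled (see below), a list of three; "angular": the turn, a rotation vector about the tool's x, y, z scaled (see below), a list of three; "gripper": the finger opening in mm, from 0 to 85.4. A call has exactly 8 rows; each row shifts and turns the pose as measured when the row begins, along the tool's axes as they then stand; what a row does not reach is not made up. The controller multiplies each number of a shift by 0.12 m and each number of a turn by 90 degrees. A row lasts 1/8 s, in which the tool goes at most 62.5 mm and 10.7 degrees, less where a joint would pass 70% of its speed; a pose out of reach is approached as far as the arm can. A call with a number of a shift or a turn outside -1 to 1 is refused whole. A call with a gripper value outside its range is refused whole. The fingers move at their own pace and stop on an object; "grip_force" is the grip in N (left out, the last holds). Time passes only in rows, so rows that do not move let the fingers close, or fill a call up. It gives the time, the measured TCP pose, the force and the opening at its end, in the units of the state.
- get_state(): the state, without advancing time (a new reading comes with each control period).
- get_image(name): name is "side" or "top" or "wrist"; returns a dict with "image" (400x640x3 uint8, blue, green, red), "depth" (400x640 float32, m along the optical axis (not along the pixel's ray), 0 where there is no reading), "mtx" (3x3 intrinsics, pixels), "k1" (the pictures are not rectified: a ray, as slopes to the right and down, at radius r is drawn at 1 + k1 r^2 times it, then the intrinsics apply), "view" (4x4, takes a point from world to camera coordinates); the wrist camera has in their place "mount" (4x4, takes a point from camera to tool coordinates, whose origin is the TCP and whose axes are the tool frame's). Camera axes: x right, y up, looking along -z (the intrinsics and any distortion apply to the point x, -y, -z); pixel columns grow to the right and rows downward; lengths in m; the calibration is good to about 2 mm. A picture is of the moment at which its call begins: read the wrist's pose just before it.
- sign_off(): hands the job in, once; it reports no verdict.
The state is a dict: "clock": time; "qpos": joint angles; "qd": joint speeds; "effort": joint torques, N m; "position": TCP position; "ee_rot": TCP orientation; "contact_force": force on the tool from outside, world axes, zero at the start; "moment": the same for the moment, N m; "width": finger opening in m.
Only numpy, scipy, OpenCV 4.12 (cv2) and the standard library are available. Lean on these libraries where they do the work, as an engineer would, in place of code of your own. Each camera call takes 0.05 s, during which the arm holds its last target. There are 200 camera calls.

## Working session

There is one attempt and no reset: what is moved stays moved. The work goes in short steps, Python scripts to look and compute and a tool call to move; the robot and the scene stay as the last step left them, time stands still between calls to the robot, and variables do not carry over. Pictures are saved under pics/ and viewed, about 8 in all and at most 12, crops included, and the job is handed in when it is done.

Besides the shell and the picture viewer there is one more tool, called after "Emit:" as name(argument=value, ...), one argument or row to a line, values as JSON. arm_command: Moves the arm, as the interface text tells. Its arguments: {"type":"object","properties":{"series":{"type":"array","items":{"type":"object","properties":{"dp":{"type":"array","items":{"type":"number"}},"angular":{"type":"array","items":{"type":"number"}},"gripper":{"type":"number"}}}},"grip_force":{"type":"number"}},"required":["series"]}

```bash
mkdir -p pics; cat > h.py <<'E'
import numpy as np, cv2
from rig import *
from scipy.spatial.transform import Rotation as R
def rot(s):
    q=s["ee_rot"]; return R.from_quat([q[1],q[2],q[3],q[0]]).as_matrix()
def grab(n):
    s=get_state(); d=get_image(n)
    if n=="wrist":
        T=np.eye(4);T[:3,:3]=rot(s);T[:3,3]=s["position"];c2w=T@np.array(d["mount"])
    else: c2w=np.linalg.inv(np.array(d["view"]))
    d["c2w"]=c2w; return d
def ray(d,u,v):
    K=np.array(d["mtx"]); x=(u-K[0,2])/K[0,0]; y=(v-K[1,2])/K[1,1]
    r=np.hypot(x,y); k=d["k1"]; rr=r
    for _ in range(20): rr=r/(1+k*rr*rr)
    f=rr/r if r>0 else 1
    return np.array([x*f,-y*f,-1.])
def pz(d,u,v,z):
    "world point on plane z"
    c=d["c2w"]; w=c[:3,:3]@ray(d,u,v); o=c[:3,3]; return o+w*(z-o[2])/w[2]
def pd(d,u,v):
    c=d["c2w"]; return c[:3,:3]@(ray(d,u,v)*float(d["depth"][int(round(v)),int(round(u))]))+c[:3,3]
def proj(d,P):
    p=np.linalg.inv(d["c2w"])@np.r_[P,1]; x=p[0]/-p[2]; y=-p[1]/-p[2]; f=1+d["k1"]*(x*x+y*y)
    K=np.array(d["mtx"]); return K[0,0]*x*f+K[0,2],K[1,1]*y*f+K[1,2]
E
python3 - <<'E'
from h import *
import pickle
s=get_state(); print(s); print(grip_depth)
for n in ["top","side"]:
    d=grab(n); pickle.dump(d,open(n+".pkl","wb")); cv2.imwrite(f"pics/{n}0.png",d["image"]); print(n,d["c2w"].round(3),d["mtx"],d["k1"])
E
```

```text
{'clock': 0.0, 'qpos': array([ 1.21102859e+00,  2.76600795e-01,  1.50616082e+00,  3.10752971e-05,
        1.36070376e+00, -1.21020669e-01]), 'qd': array([-0.00023217, -0.00011809,  0.00181365,  0.00239847, -0.00063082,
        0.00037374]), 'effort': array([ 7.02905036e-04, -4.16766286e+01, -2.45815748e+01,  2.39074348e-05,
        1.08676666e-02, -1.25327128e-05]), 'position': array([0.13579274, 0.55817741, 0.23042538]), 'ee_rot': array([ 0.55541625, -0.43722867,  0.55655976,  0.43656054]), 'contact_force': array([-0.73131136,  0.24324785,  0.55481412]), 'moment': array([-0.01951528,  0.01134412,  0.01528367]), 'width': 0.08528102905807297}
0.0187
top [[ 0.004  0.998 -0.063  0.439]
 [-1.     0.003 -0.019 -0.023]
 [-0.019  0.063  0.998  0.997]
 [ 0.     0.     0.     1.   ]] [[366.47064175   0.         316.69907472]
 [  0.         366.47064175 198.99847535]
 [  0.           0.           1.        ]] -0.059492659139983695
side [[ 0.979  0.132 -0.158  0.325]
 [-0.206  0.616 -0.76  -0.891]
 [-0.003  0.777  0.63   0.79 ]
 [ 0.     0.     0.     1.   ]] [[371.39646934   0.         318.67940996]
 [  0.         371.39646934 191.42901336]
 [  0.           0.           1.        ]] -0.029049904391367454
```

View pics/top0.png

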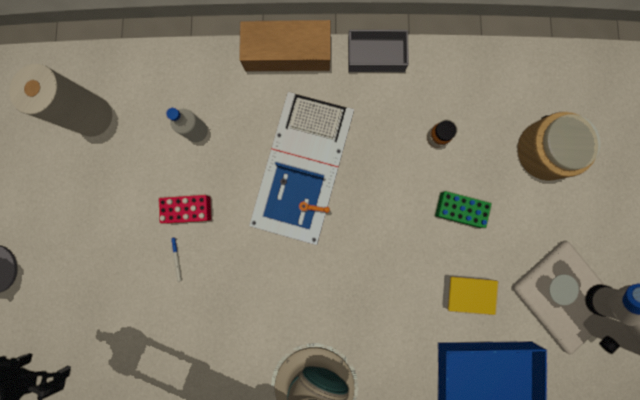

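View pics/side0.png

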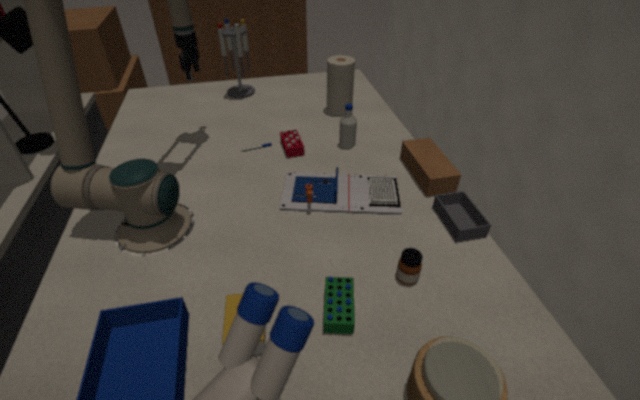

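The top view shows the jig near px (300,168), with the blue stop at (295,195), the red line at about (305,158) and the lever post at (329,211). I'll enlarge that area.

```bash
python3 - <<'E'
from h import *
import pickle
d=pickle.load(open("top.pkl","rb"))
c=cv2.resize(d["image"][85:250,240:365],None,fx=4.8,fy=3.6*4.8/3.6*0.75,interpolation=cv2.INTER_CUBIC) if 0 else cv2.resize(d["image"][90:245,245:360],None,fx=3.8,fy=3.8,interpolation=cv2.INTER_CUBIC)
cv2.imwrite("pics/c0.png",c)
hsv=cv2.cvtColor(d["image"],cv2.COLOR_BGR2HSV)
E
```

```text
(no output)
```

View pics/c0.png

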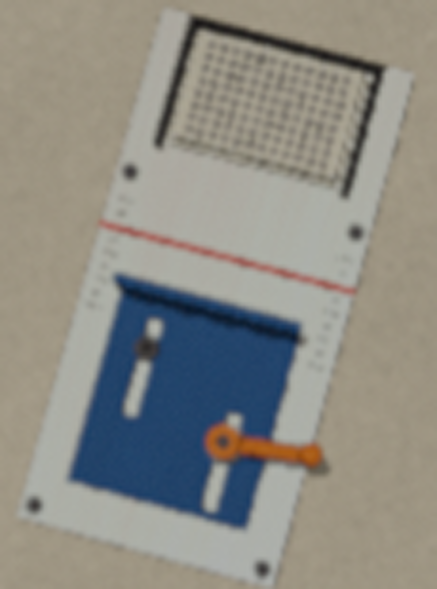

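The crop shows these corners for the jig plate: (163,8), (414,74), (272,588), (16,520). The red line runs from (100,224) to (355,291). The flange's top front runs from (118,276) to (301,325), the hub is at (223,442) and the post at (315,455).

```bash
cat > a.py <<'E'
from h import *
import pickle
d=pickle.load(open("top.pkl","rb"))
f=lambda u,v,z:pz(d,245+u/3.8-.4,90+v/3.8-.4,z)[:2]
C=np.array([f(*p,.012) for p in [(163,8),(414,74),(272,588),(16,520)]])
L=np.array([[.255,.095],[.255,-.095],[-.13,-.095],[-.13,.095]])
# rigid fit
A=L-L.mean(0);B=C-C.mean(0); th=np.arctan2((A[:,0]*B[:,1]-A[:,1]*B[:,0]).sum(),(A*B).sum())
Rm=np.array([[np.cos(th),-np.sin(th)],[np.sin(th),np.cos(th)]]); o=C.mean(0)-Rm@L.mean(0)
print("jig",o,th,np.linalg.norm(C-(L@Rm.T+o),axis=1))
J=lambda p:Rm.T@(np.array(p)-o)
print("mark",[J(f(*p,.012)) for p in[(100,224),(355,291)]])
print("flange front top",[J(f(*p,.063)) for p in[(120,275),(301,324)]])
print("foot back",[J(f(*p,.018)) for p in[(69,480),(246,527)]])
print("hub",J(f(223,442,.04)),"post",J(f(315,455,.06)), J(f(315,455,.05)))
print("stud",J(f(147,348,.026)))
W=lambda p:Rm@np.array(p)+o
for q in[0,.5,1,1.5,2,2.2]:
  a=th-np.radians(75)-q; print(q,W([-.04,-.036])+.06*np.array([np.cos(a),np.sin(a)]))
for u,v in [(315,455),(223,442),(200,302),(210,298)]:
  print(pd(d,245+u/3.8,90+v/3.8))
E
python3 a.py
```

```text
jig [0.52832107 0.05357973] -0.2649028928121504 [0.00111611 0.00089407 0.00230729 0.00099288]
mark [array([0.08930588, 0.09442683]), array([ 0.09042719, -0.0947437 ])]
flange front top [array([0.05110775, 0.0616843 ]), array([ 0.05108307, -0.06563465])]
foot back [array([-0.09300533,  0.06445547]), array([-0.0915695 , -0.06475829])]
hub [-0.03897278 -0.03467095] post [-0.03157212 -0.09804774] [-0.03120643 -0.09805324]
stud [0.01092699 0.03547939]
0 [ 0.48010478 -0.0306916 ]
0.5 [ 0.45136218 -0.02325731]
1 [ 0.42970236 -0.00295318]
1.5 [0.42042841 0.02524964]
2 [0.4258109  0.05444612]
2.2 [0.43189102 0.06476856]
[ 0.47042682 -0.03356463  0.08153874]
[0.47989755 0.02839157 0.05595252]
[0.57363097 0.0438319  0.06764245]
[0.58443133 0.04067479 0.01287045]
```

```bash
cat >> h.py <<'E'
TH=-.265
def plan(P,yaw,n=8):
    "P target TCP, yaw=world angle of tool z (mod pi); prints: first total shift in current tool axes/0.12, then turn/90deg"
    s=get_state(); M=rot(s); p=s["position"]
    zc=M[:,2]; cur=np.arctan2(zc[1],zc[0])
    dy=(yaw-cur+np.pi/2)%np.pi-np.pi/2
    T=np.column_stack([[0,0,-1],np.cross([np.cos(cur+dy),np.sin(cur+dy),0],[0,0,-1]),[np.cos(cur+dy),np.sin(cur+dy),0]])
    rv=R.from_matrix(M.T@T).as_rotvec()
    print("t",s["clock"].__round__(2),"p",p.round(4),"curyaw",cur.round(3),"dyaw",dy.round(3),"F",np.round(s["contact_force"],1),"w",round(s["width"],4),"q6",np.round(s["qpos"][5],2))
    print(" dp(first, cur frame)/.12",(M.T@(np.array(P)-p)/.12).round(4)," ang/90",(rv/(np.pi/2)).round(4)," dp(after turn)/.12",(T.T@(np.array(P)-p)/.12).round(4),"tilt x",M[:,0].round(3))
E
python3 - <<'E'
from h import *
d=grab("wrist"); print(np.array(d["mount"]).round(3),d["mtx"][0],d["k1"])
plan([.50,.03,.25],TH)
E
```

```text
[[ 0.     0.309 -0.951 -0.142]
 [ 0.     0.951  0.309  0.079]
 [ 1.    -0.     0.    -0.001]
 [ 0.     0.     0.     1.   ]] [299.10997985   0.         315.94462621] -0.00012510889834821276
t 0.15 p [0.1359 0.5583 0.2307] curyaw 1.332 dyaw 1.545 F [-0.4  0.9 -0.3] w 0.0854 q6 -0.12
 dp(first, cur frame)/.12 [-0.1571 -3.9897 -3.5602]  ang/90 [-9.833e-01 -6.000e-04 -7.000e-04]  dp(after turn)/.12 [-0.1612  3.4542 -4.0816] tilt x [-0.    -0.001 -1.   ]
```

Emit:
arm_command(
  series=[
    {"dp":[-0.02,-0.38,-0.34],"angular":[0,0,0],"gripper":40},
    {"dp":[-0.02,-0.38,-0.34],"angular":[0,0,0],"gripper":40},
    {"dp":[-0.02,-0.38,-0.34],"angular":[0,0,0],"gripper":40},
    {"dp":[-0.02,-0.38,-0.34],"angular":[0,0,0],"gripper":40},
    {"dp":[-0.02,-0.38,-0.34],"angular":[0,0,0],"gripper":40},
    {"dp":[-0.02,-0.38,-0.34],"angular":[0,0,0],"gripper":40},
    {"dp":[-0.02,-0.38,-0.34],"angular":[0,0,0],"gripper":40},
    {"dp":[-0.02,-0.38,-0.34],"angular":[0,0,0],"gripper":40},
  ],
)

```text
clock: 1.15
position: [0.4186, 0.1497, 0.2487]
ee_rot: [0.554, -0.44, 0.554, 0.439]
contact_force: [0.0, 0.7, -0.1]
width: 0.0403
```

Emit:
arm_command(
  series=[
    {"dp":[0,0,0],"angular":[0.115,0,0],"gripper":40},
    {"dp":[0,0,0],"angular":[0.115,0,0],"gripper":40},
    {"dp":[0,0,0],"angular":[0.115,0,0],"gripper":40},
    {"dp":[0,0,0],"angular":[0.115,0,0],"gripper":40},
    {"dp":[0,0,0],"angular":[0.115,0,0],"gripper":40},
    {"dp":[0,0,0],"angular":[0.115,0,0],"gripper":40},
    {"dp":[0,0,0],"angular":[0.115,0,0],"gripper":40},
    {"dp":[0,0,0],"angular":[0.115,0,0],"gripper":40},
  ],
)

```text
clock: 2.15
position: [0.4203, 0.1434, 0.2467]
ee_rot: [0.704, 0.054, 0.706, -0.056]
contact_force: [0.1, 0.3, -0.4]
width: 0.0398
```

```bash
python3 - <<'E'
from h import *
plan([.50,.03,.25],TH)
E
```

```text
t 2.15 p [0.4203 0.1434 0.2467] curyaw -0.155 dyaw -0.11 F [ 0.1  0.3 -0.4] w 0.0398 q6 0.33
 dp(first, cur frame)/.12 [-0.0267 -0.8311  0.8028]  ang/90 [ 0.0697 -0.001   0.0021]  dp(after turn)/.12 [-0.0279 -0.7383  0.8889] tilt x [-0.002 -0.003 -1.   ]
```

Emit:
arm_command(
  series=[
    {"dp":[0,0,0],"angular":[0.07,0,0],"gripper":40},
    {"dp":[0,-0.25,0.3],"angular":[0,0,0],"gripper":40},
    {"dp":[0,-0.25,0.3],"angular":[0,0,0],"gripper":40},
    {"dp":[0,-0.24,0.29],"angular":[0,0,0],"gripper":40},
    {"dp":[0,0,0],"angular":[0,0,0],"gripper":40},
    {"dp":[0,0,0],"angular":[0,0,0],"gripper":40},
    {"dp":[0,0,0],"angular":[0,0,0],"gripper":40},
    {"dp":[0,0,0],"angular":[0,0,0],"gripper":40},
  ],
)

```text
clock: 3.15
position: [0.4987, 0.0291, 0.2451]
ee_rot: [0.699, 0.093, 0.703, -0.094]
contact_force: [0.1, 0.2, -0.3]
width: 0.0401
```

```bash
python3 - <<'E'
from h import *
import pickle
d=grab("wrist"); pickle.dump(d,open("w1.pkl","wb")); cv2.imwrite("pics/w1.png",d["image"])
plan([.50,.03,.25],TH)
E
```

```text
t 3.2 p [0.4987 0.0291 0.2451] curyaw -0.266 dyaw 0.001 F [ 0.7 -0.2  0.7] w 0.0402 q6 0.19
 dp(first, cur frame)/.12 [-0.041   0.0099  0.0082]  ang/90 [-0.0007 -0.0038  0.0013]  dp(after turn)/.12 [-0.0409  0.0099  0.0085] tilt x [-0.006 -0.    -1.   ]
```

View pics/w1.png

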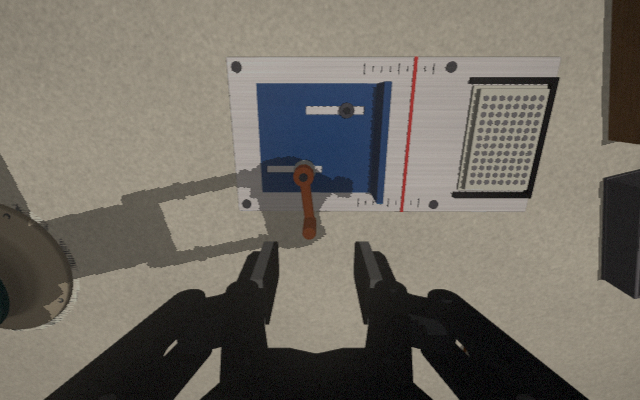

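The wrist view shows the red line from (416,57) to (402,211), the flange's front top edge from about (391,82) to (384,203), the hub at (304,177) and the post at (309,233). I'll use depth to refine these positions.

```bash
python3 - <<'E'
from h import *
import pickle
d=pickle.load(open("w1.pkl","rb"))
c,s=np.cos(TH),np.sin(TH); Rm=np.array([[c,-s],[s,c]]); o=np.array([.5283,.0536])
J=lambda P:np.r_[Rm.T@(np.array(P)[:2]-o),P[2]].round(4)
for n,u,v,z in [("mark",416,57,.012),("mark",402,211,.012),("ftop",391.5,82,.063),("ftop",384,203,.063),("rear top",386,82,.063),("cornBL",242,210,.012),("cornTL",227,57,.012),("cornTR",559,57,.012),("footBL",263,192,.018),("footTL",257,84,.018),("stud",346,110,.0265),("post",309,232,.075),("hub",304,176,.04)]:
  print(n,J(pz(d,u,v,z)),"depth",J(pd(d,u,v)))
for v in (120,150): print([(u,J(pd(d,u,v))[[0,2]].tolist()) for u in range(370,400,3)])
print([(v,J(pd(d,308,v)).tolist()) for v in range(165,245,6)])
cr=cv2.resize(d["image"][150:250,250:420],None,fx=4.7,fy=4.7,interpolation=cv2.INTER_CUBIC);cv2.imwrite("pics/c1.png",cr)
E
```

```text
mark [0.0906 0.0925 0.012 ] depth [0.0908 0.0926 0.0115]
mark [ 0.0914 -0.0956  0.012 ] depth [ 0.0912 -0.0954  0.0125]
ftop [0.0531 0.0634 0.063 ] depth [0.0648 0.0659 0.0121]
ftop [ 0.0546 -0.0664  0.063 ] depth [ 0.0666 -0.0845  0.0116]
rear top [0.0476 0.0634 0.063 ] depth [0.0476 0.0634 0.0631]
cornBL [-0.1231 -0.0946  0.012 ] depth [-0.1229 -0.0942  0.013 ]
cornTL [-0.1257  0.0929  0.012 ] depth [-0.1258  0.093   0.0115]
cornTR [0.2531 0.0923 0.012 ] depth [0.2552 0.0926 0.0091]
footBL [-0.0923 -0.0674  0.018 ] depth [-0.0935 -0.0692  0.0121]
footTL [-0.0919  0.0636  0.018 ] depth [-0.0922  0.0637  0.0163]
stud [0.0112 0.0349 0.0265] depth [0.0112 0.0349 0.0261]
post [-0.0313 -0.0974  0.075 ] depth [-0.0311 -0.0947  0.0809]
hub [-0.0379 -0.0404  0.04  ] depth [-0.037  -0.0359  0.0577]
[(370, [0.041, 0.0179]), (373, [0.0444, 0.0191]), (376, [0.0449, 0.0354]), (379, [0.0448, 0.0533]), (382, [0.0464, 0.0613]), (385, [0.0492, 0.063]), (388, [0.0528, 0.0611]), (391, [0.068, 0.01]), (394, [0.0713, 0.0113]), (397, [0.0748, 0.0122])]
[(370, [0.043, 0.018]), (373, [0.0449, 0.028]), (376, [0.0449, 0.0463]), (379, [0.0453, 0.0612]), (382, [0.0479, 0.0644]), (385, [0.0514, 0.0631]), (388, [0.0669, 0.0109]), (391, [0.0703, 0.0121]), (394, [0.0743, 0.0112]), (397, [0.0781, 0.011])]
[(165, [-0.0334, -0.0298, 0.027]), (171, [-0.0324, -0.03, 0.0581]), (177, [-0.0325, -0.0372, 0.0573]), (183, [-0.0325, -0.0441, 0.0579]), (189, [-0.0329, -0.0538, 0.0495]), (195, [-0.0329, -0.0611, 0.0499]), (201, [-0.033, -0.0688, 0.0492]), (207, [-0.0331, -0.0763, 0.0497]), (213, [-0.0332, -0.084, 0.0498]), (219, [-0.0329, -0.0884, 0.058]), (225, [-0.0324, -0.0885, 0.0755]), (231, [-0.0322, -0.0934, 0.0809]), (237, [-0.0323, -0.101, 0.0806]), (243, [-0.0354, -0.1494, 0.0005])]
```

View pics/c1.png

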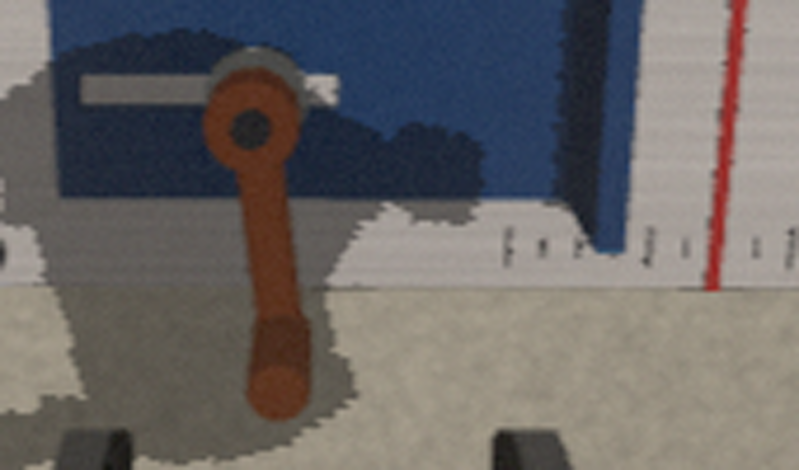

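The crop confirms the flange and post outlines. The flange's front is at jig x≈0.0535 and the mark at 0.091, so the stop has to travel about 37.5 mm. I'll go above the flange.

Emit:
arm_command(
  series=[
    {"dp":[0,0.12,0.3],"angular":[0,0,0],"gripper":40},
    {"dp":[0,0.13,0.3],"angular":[0,0,0],"gripper":40},
    {"dp":[0.3,0,0],"angular":[0,0,0],"gripper":40},
    {"dp":[0.3,0,0],"angular":[0,0,0],"gripper":40},
    {"dp":[0.3,0,0],"angular":[0,0,0],"gripper":40},
    {"dp":[0.3,0,0],"angular":[0,0,0],"gripper":40},
    {"dp":[0,0,0],"angular":[0,0,0],"gripper":40},
    {"dp":[0,0,0],"angular":[0,0,0],"gripper":40},
  ],
)

```text
clock: 4.2
position: [0.5785, 0.0443, 0.1007]
ee_rot: [0.702, 0.091, 0.701, -0.091]
contact_force: [0.8, 0.7, 0.7]
width: 0.04
```

```bash
python3 - <<'E'
from h import *
plan([.5754,.0393,.042],TH)
E
```

```text
t 4.2 p [0.5785 0.0443 0.1007] curyaw -0.259 dyaw -0.006 F [0.8 0.7 0.7] w 0.04 q6 0.22
 dp(first, cur frame)/.12 [ 0.4889 -0.0468 -0.0152]  ang/90 [ 0.0039  0.001  -0.0001]  dp(after turn)/.12 [ 0.489  -0.0468 -0.0142] tilt x [ 0.002 -0.    -1.   ]
```

Emit:
arm_command(
  series=[
    {"dp":[0,-0.047,-0.015],"angular":[0.004,0,0],"gripper":40},
    {"dp":[0.16,0,0],"angular":[0,0,0],"gripper":40},
    {"dp":[0.16,0,0],"angular":[0,0,0],"gripper":40},
    {"dp":[0.16,0,0],"angular":[0,0,0],"gripper":40},
    {"dp":[0,0,0],"angular":[0,0,0],"gripper":20},
    {"dp":[0,0,0],"angular":[0,0,0],"gripper":0},
    {"dp":[0,0,0],"angular":[0,0,0],"gripper":0},
    {"dp":[0,0,0],"angular":[0,0,0],"gripper":0},
  ],
  grip_force=25,
)

```text
clock: 5.2
position: [0.5813, 0.0375, 0.0532]
ee_rot: [0.708, 0.094, 0.694, -0.094]
contact_force: [-0.6, -0.2, -2.3]
width: 0.0072
```

```bash
python3 - <<'E'
from h import *
import pickle
d=grab("wrist"); pickle.dump(d,open("w2.pkl","wb")); cv2.imwrite("pics/w2.png",d["image"])
plan([.5754,.0393,.042],TH)
E
```

```text
t 5.25 p [0.5813 0.0375 0.0531] curyaw -0.266 dyaw 0.001 F [-0.4 -0.5 -2.2] w 0.0071 q6 0.21
 dp(first, cur frame)/.12 [ 0.0918  0.001  -0.0532]  ang/90 [-0.0009  0.0127 -0.0021]  dp(after turn)/.12 [ 0.0928  0.0014 -0.0514] tilt x [ 0.02  -0.002 -1.   ]
```

View pics/w2.png

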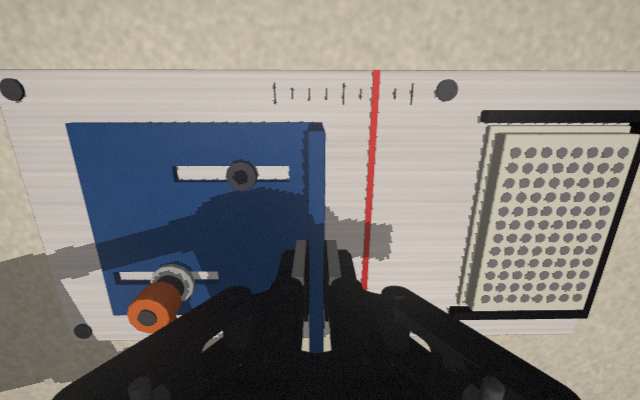

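The picture shows the flange pinched at (316,300), with its front top edge at about (325,130) and the red line from (377,70) to (364,290). I'll measure the gap that remains.

```bash
cat > gap.py <<'E'
from h import *
import sys
def gap(d):
    c,s=np.cos(TH),np.sin(TH); Rm=np.array([[c,-s],[s,c]]); o=np.array([.5283,.0536])
    J=lambda P:np.r_[Rm.T@(np.array(P)[:2]-o),P[2]]
    im=d["image"].astype(int); h=im.shape[0]
    red=(im[...,2]>130)&(im[...,1]<90)&(im[...,0]<90)
    blue=(im[...,0]>im[...,2]*1.6)&(im[...,0]>60)
    M=[];F=[];B=[]
    for v in range(60,300,4):
        u=np.where(red[v])[0]
        if len(u) and np.ptp(u)<25:
            p=J(pz(d,u.mean(),v,.012))
            if .06<p[0]<.12: M.append(p)
    for v in range(100,260,4):
        u=np.where(blue[v])[0]
        if len(u)>30:
            p=J(pz(d,u.max()+.5,v,.063))
            if abs(p[1])<.06: F.append(p)
            q=J(pz(d,u.min()-.5,v,.018)); 
            if abs(q[1])<.055:B.append(q)
    for n,A in(("mark",M),("flange",F),("footback",B)):
        A=np.array(A)
        if len(A)>3: print(n,len(A),"med x",np.median(A[:,0]).round(4),"slope",np.polyfit(A[:,1],A[:,0],1).round(4), "sd",A[:,0].std().round(4))
if __name__=="__main__":
    import pickle
    for f in sys.argv[1:]: print(f); gap(pickle.load(open(f,"rb")))
E
python3 gap.py w1.pkl w2.pkl
```

```text
w1.pkl
mark 38 med x 0.0903 slope [0.0021 0.0902] sd 0.0003
flange 20 med x 0.0525 slope [0.0047 0.0525] sd 0.0003
footback 20 med x -0.0925 slope [-0.7671 -0.0767] sd 0.0303
w2.pkl
mark 46 med x 0.0906 slope [0.0016 0.0906] sd 0.0002
flange 29 med x 0.0589 slope [0.0063 0.0587] sd 0.0002
footback 29 med x -0.0869 slope [ 0.0017 -0.0869] sd 0.0
```

Emit:
arm_command(
  series=[
    {"dp":[0,0,0.06],"angular":[0,0,0],"gripper":0},
    {"dp":[0,0,0.06],"angular":[0,0,0],"gripper":0},
    {"dp":[0,0,0.06],"angular":[0,0,0],"gripper":0},
    {"dp":[0,0,0.05],"angular":[0,0,0],"gripper":0},
    {"dp":[0,0,0],"angular":[0,0,0],"gripper":0},
    {"dp":[0,0,0],"angular":[0,0,0],"gripper":0},
    {"dp":[0,0,0],"angular":[0,0,0],"gripper":0},
    {"dp":[0,0,0],"angular":[0,0,0],"gripper":0},
  ],
)

```text
clock: 6.25
position: [0.6113, 0.0294, 0.0538]
ee_rot: [0.709, 0.094, 0.693, -0.094]
contact_force: [-0.6, -0.6, -2.6]
width: 0.0071
```

```bash
python3 - <<'E'
from h import *
from gap import gap
d=grab("wrist"); gap(d)
plan([.5754,.0393,.053],TH)
E
```

```text
mark 15 med x 0.0907 slope [-0.0335  0.0934] sd 0.0005
flange 29 med x 0.0899 slope [0.006  0.0897] sd 0.0002
footback 29 med x -0.0559 slope [-0.007  -0.0557] sd 0.0002
t 6.3 p [0.6113 0.0294 0.0538] curyaw -0.266 dyaw 0.001 F [ 1.2  0.2 -2.7] w 0.007 q6 0.2
 dp(first, cur frame)/.12 [-1.000e-04  7.000e-04 -3.106e-01]  ang/90 [-0.0008  0.0143 -0.0022]  dp(after turn)/.12 [ 0.0068  0.0011 -0.3105] tilt x [ 0.023 -0.002 -1.   ]
```

Emit:
arm_command(
  series=[
    {"dp":[0,0,0],"angular":[0,0,0],"gripper":16},
    {"dp":[0,0,0],"angular":[0,0,0],"gripper":30},
    {"dp":[0,0,0],"angular":[0,0,0],"gripper":30},
    {"dp":[-0.3,0,0],"angular":[0,0,0],"gripper":30},
    {"dp":[-0.3,0,0],"angular":[0,0,0],"gripper":30},
    {"dp":[-0.3,0,0],"angular":[0,-0.014,0],"gripper":30},
    {"dp":[0,0,0],"angular":[0,0,0],"gripper":30},
    {"dp":[0,0,0],"angular":[0,0,0],"gripper":30},
  ],
)

```text
clock: 7.3
position: [0.6086, 0.0298, 0.1653]
ee_rot: [0.717, 0.093, 0.685, -0.095]
contact_force: [-0.5, -0.9, -0.4]
width: 0.0298
```

```bash
python3 - <<'E'
from h import *
from gap import gap
d=grab("wrist"); gap(d); cv2.imwrite("pics/w3.png",cv2.resize(d["image"][20:320,200:520],None,fx=1.8,fy=1.8))
plan([.5754,.0393,.18],TH)
E
```

```text
mark 8 med x 0.0904 slope [-0.0049  0.0908] sd 0.0002
flange 28 med x 0.0904 slope [0.0221 0.0897] sd 0.0011
footback 25 med x -0.0553 slope [-0.2082 -0.0505] sd 0.0094
t 7.35 p [0.6089 0.0298 0.1653] curyaw -0.266 dyaw 0.001 F [0.7 0.7 0.3] w 0.03 q6 0.21
 dp(first, cur frame)/.12 [-0.1354  0.0031 -0.2843]  ang/90 [-0.0008  0.0289 -0.0025]  dp(after turn)/.12 [-0.1223  0.003  -0.2901] tilt x [ 0.045 -0.008 -0.999]
```

View pics/w3.png

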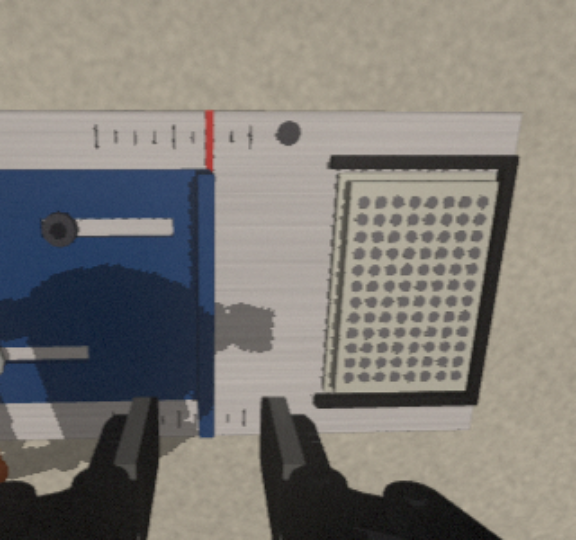

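The stop's front is at x≈0.090, against 0.0905 for the mark, so it is on the line with the clamp loose. Next I'll move above the lever post.

Emit:
arm_command(
  series=[
    {"dp":[0,0,0],"angular":[-0.068,0.029,-0.002],"gripper":36},
    {"dp":[0,0,0],"angular":[0,0,0],"gripper":36},
    {"dp":[0,-0.16,-0.3],"angular":[0,0,0],"gripper":36},
    {"dp":[0,-0.16,-0.3],"angular":[0,0,0],"gripper":36},
    {"dp":[0,-0.16,-0.3],"angular":[0,0,0],"gripper":36},
    {"dp":[0,-0.16,-0.1],"angular":[0,0,0],"gripper":36},
    {"dp":[0,0,0],"angular":[0,0,0],"gripper":36},
    {"dp":[0,0,0],"angular":[0,0,0],"gripper":36},
  ],
)

```text
clock: 8.35
position: [0.47, -0.0269, 0.1578]
ee_rot: [0.7, 0.059, 0.709, -0.059]
contact_force: [0.2, 0.6, -0.2]
width: 0.0359
```

```bash
python3 - <<'E'
from h import *
import pickle
d=grab("wrist"); pickle.dump(d,open("w4.pkl","wb")); cv2.imwrite("pics/w4.png",d["image"])
plan([.4715,-.0315,.12],-.16)
E
```

```text
t 8.4 p [ 0.4701 -0.0269  0.1577] curyaw -0.167 dyaw 0.007 F [-0.4 -0.2 -0.2] w 0.0359 q6 -0.04
 dp(first, cur frame)/.12 [ 0.3144 -0.0353  0.0224]  ang/90 [-0.0043 -0.0086  0.0013]  dp(after turn)/.12 [ 0.3146 -0.036   0.0179] tilt x [-0.014  0.    -1.   ]
```

View pics/w4.png

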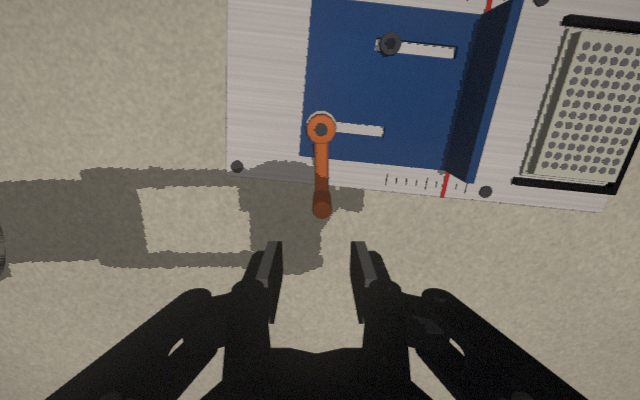

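The picture shows the post top at about (322,211), the hub hole at (321,128), and the jaws in line with the post.

```bash
python3 - <<'E'
from h import *
import pickle
d=pickle.load(open("w4.pkl","rb"))
print(pz(d,322,211,.081),pz(d,321,128,.057),pd(d,322,211),pd(d,331,128))
plan([.4715,-.0315,.055],-.16)
E
```

```text
[ 0.47282616 -0.03198355  0.081     ] [0.4819799  0.02871632 0.057     ] [ 0.47279708 -0.03217722  0.0804883 ] [0.48981058 0.02743144 0.05727335]
t 8.4 p [ 0.4701 -0.0269  0.1577] curyaw -0.167 dyaw 0.007 F [-0.4 -0.2 -0.2] w 0.0359 q6 -0.04
 dp(first, cur frame)/.12 [ 0.856  -0.0342  0.0298]  ang/90 [-0.0043 -0.0086  0.0013]  dp(after turn)/.12 [ 0.8562 -0.036   0.0179] tilt x [-0.014  0.    -1.   ]
```

Emit:
arm_command(
  series=[
    {"dp":[0,-0.04,0.028],"angular":[-0.008,-0.009,0],"gripper":36},
    {"dp":[0,0,0],"angular":[0,0,0],"gripper":36},
    {"dp":[0.2,0,0],"angular":[0,0,0],"gripper":36},
    {"dp":[0.2,0,0],"angular":[0,0,0],"gripper":36},
    {"dp":[0.2,0,0],"angular":[0,0,0],"gripper":36},
    {"dp":[0.2,0,0],"angular":[0,0,0],"gripper":36},
    {"dp":[0,0,0],"angular":[0,0,0],"gripper":36},
    {"dp":[0,0,0],"angular":[0,0,0],"gripper":36},
  ],
)

```text
clock: 9.4
position: [0.4785, -0.0317, 0.06]
ee_rot: [0.708, 0.053, 0.703, -0.054]
contact_force: [0.2, 0.3, 0.2]
width: 0.0361
```

```bash
cat > st.py <<'E'
from h import *
AX=np.array([.482,.0287])
s=get_state();M=rot(s);p=s["position"];r=p[:2]-AX
b=np.arctan2(r[1],r[0]); yaw=np.arctan2(M[1,2],M[0,2])
t=np.array([np.sin(b),-np.cos(b)])  # clockwise tangent
F=s["contact_force"]
print("t",round(s["clock"],2),"p",p.round(4),"rad",np.hypot(*r).round(4),"bar",b.round(4),"yaw-tan",(yaw-(b+np.pi/2)).round(3),"push",(-F[:2]@t).round(2),"radial",(F[:2]@r/np.hypot(*r)).round(2),"Fz",F[2].round(2),"Mz",round(s["moment"][2],2),"w",round(s["width"],4),"tilt",M[:2,0].round(3))
E
python3 st.py; python3 -c "
from h import *
plan([.4727,-.032,.055],-.152)"
```

```text
t 9.4 p [ 0.4785 -0.0317  0.06  ] rad 0.0606 bar -1.6287 yaw-tan -0.094 push 0.17 radial -0.27 Fz 0.25 Mz 0.02 w 0.0361 tilt [ 0.007 -0.002]
t 9.4 p [ 0.4785 -0.0317  0.06  ] curyaw -0.152 dyaw -0.0 F [0.2 0.3 0.2] w 0.0361 q6 -0.06
 dp(first, cur frame)/.12 [ 0.0413 -0.0093 -0.0477]  ang/90 [0.0001 0.0045 0.0008]  dp(after turn)/.12 [ 0.0417 -0.0094 -0.0474] tilt x [ 0.007 -0.002 -1.   ]
```

Emit:
arm_command(
  series=[
    {"dp":[0.03,-0.009,-0.048],"angular":[0,0.0045,0],"gripper":36},
    {"dp":[0,0,0],"angular":[0,0,0],"gripper":28},
    {"dp":[0,0,0],"angular":[0,0,0],"gripper":28},
    {"dp":[0,0,0],"angular":[0,0,0],"gripper":28},
    {"dp":[0,0,-0.02],"angular":[0,0,0],"gripper":28},
    {"dp":[0,0,-0.02],"angular":[0,0,0],"gripper":28},
    {"dp":[0,0,-0.015],"angular":[0,0,0],"gripper":28},
    {"dp":[0,0,-0.015],"angular":[0,0,0],"gripper":28},
  ],
)

```text
clock: 10.4
position: [0.4663, -0.0311, 0.0588]
ee_rot: [0.708, 0.053, 0.703, -0.054]
contact_force: [3.8, -1.3, -1.7]
width: 0.028
```

```bash
python3 st.py
```

```text
t 10.4 p [ 0.4663 -0.0311  0.0588] rad 0.0618 bar -1.8278 yaw-tan 0.105 push 4.0 radial 0.26 Fz -1.71 Mz -0.02 w 0.028 tilt [ 0.007 -0.003]
```

Emit:
arm_command(
  series=[
    {"dp":[0,0,-0.025],"angular":[0,0,0],"gripper":28},
    {"dp":[0,0,-0.025],"angular":[0,0,0],"gripper":28},
    {"dp":[0,0,-0.03],"angular":[0,0,0],"gripper":28},
    {"dp":[0,0,-0.03],"angular":[0,0,0],"gripper":28},
    {"dp":[0,0,-0.03],"angular":[0,0,0],"gripper":28},
    {"dp":[0,0,-0.03],"angular":[0,0,0],"gripper":28},
    {"dp":[0,0,-0.03],"angular":[0,0,0],"gripper":28},
    {"dp":[0,0,-0.03],"angular":[0,0,0],"gripper":28},
  ],
)

```text
clock: 11.4
position: [0.4661, -0.0312, 0.062]
ee_rot: [0.727, 0.053, 0.682, -0.057]
contact_force: [6.9, -0.0, -4.9]
width: 0.0276
```

```bash
python3 st.py
```

```text
t 11.4 p [ 0.4661 -0.0312  0.062 ] rad 0.062 bar -1.8302 yaw-tan 0.104 push 6.64 radial -1.75 Fz -4.88 Mz -0.0 w 0.0276 tilt [ 0.063 -0.011]
```

Emit:
arm_command(
  series=[
    {"dp":[0.012,0,-0.02],"angular":[0,0.015,0],"gripper":28},
    {"dp":[0.012,0,-0.02],"angular":[0,0.015,0],"gripper":28},
    {"dp":[0.012,0,-0.025],"angular":[0,0.013,0],"gripper":28},
    {"dp":[0.012,0,-0.03],"angular":[0,0.013,0],"gripper":28},
    {"dp":[0.012,0,-0.035],"angular":[0,0.01,0],"gripper":28},
    {"dp":[0.012,0,-0.035],"angular":[0,0.01,0],"gripper":28},
    {"dp":[0.012,0,-0.035],"angular":[0,0.01,0],"gripper":28},
    {"dp":[0.012,0,-0.035],"angular":[0,0.01,0],"gripper":28},
  ],
)

```text
clock: 12.4
position: [0.4651, -0.032, 0.0599]
ee_rot: [0.692, 0.056, 0.717, -0.055]
contact_force: [7.1, -1.1, 5.3]
width: 0.0282
```

```bash
python3 st.py
```

```text
t 12.4 p [ 0.4651 -0.032   0.0599] rad 0.0631 bar -1.8421 yaw-tan 0.114 push 7.16 radial -0.89 Fz 5.32 Mz 0.03 w 0.0282 tilt [-0.035  0.003]
```

Emit:
arm_command(
  series=[
    {"dp":[0.005,0,-0.035],"angular":[0,0.001,0],"gripper":28},
    {"dp":[0.005,0,-0.04],"angular":[0,0.001,0],"gripper":28},
    {"dp":[0.005,0,-0.04],"angular":[0,0.003,0],"gripper":28},
    {"dp":[0.005,0,-0.045],"angular":[0,0.003,0],"gripper":28},
    {"dp":[0.005,0,-0.045],"angular":[0,0.005,0],"gripper":28},
    {"dp":[0.005,0,-0.045],"angular":[0,0.006,0],"gripper":28},
    {"dp":[0.005,0,-0.045],"angular":[0,0.006,0],"gripper":28},
    {"dp":[0.005,0,-0.045],"angular":[0,0.006,0],"gripper":28},
  ],
)

```text
clock: 13.4
position: [0.4534, -0.0298, 0.0605]
ee_rot: [0.695, 0.057, 0.714, -0.056]
contact_force: [8.6, -0.3, -3.4]
width: 0.0282
```

```bash
python3 st.py
```

```text
t 13.4 p [ 0.4534 -0.0298  0.0605] rad 0.0651 bar -2.0256 yaw-tan 0.294 push 7.87 radial -3.52 Fz -3.41 Mz -0.05 w 0.0282 tilt [-0.027  0.004]
```

```bash
sed -i 's/^s=get_state.*/s=get_state();M=rot(s);p=s["position"]+M[:,2]*(s["width"]\/2-.008);r=p[:2]-AX;print("tcp",s["position"].round(4),"post:")/' st.py; python3 st.py
```

```text
tcp [ 0.4534 -0.0298  0.0605] post:
t 13.4 p [ 0.4594 -0.0307  0.0603] rad 0.0636 bar -1.934 yaw-tan 0.202 push 8.16 radial -2.78 Fz -3.41 Mz -0.05 w 0.0282 tilt [-0.027  0.004]
```

Emit:
arm_command(
  series=[
    {"dp":[0.006,0.005,-0.045],"angular":[0.04,0.004,0],"gripper":28},
    {"dp":[0.006,0.005,-0.045],"angular":[0.04,0.004,0],"gripper":28},
    {"dp":[0.006,0.005,-0.045],"angular":[0.04,0.004,0],"gripper":28},
    {"dp":[0.006,0.005,-0.045],"angular":[0.04,0.004,0],"gripper":28},
    {"dp":[0.006,0.005,-0.045],"angular":[0.04,0.004,0],"gripper":28},
    {"dp":[0.006,0.005,-0.045],"angular":[0.04,0.005,0],"gripper":28},
    {"dp":[0.006,0.005,-0.045],"angular":[0.04,0.005,0],"gripper":28},
    {"dp":[0.006,0.005,-0.045],"angular":[0.04,0.005,0],"gripper":28},
  ],
)

```text
clock: 14.4
position: [0.4416, -0.0174, 0.0591]
ee_rot: [0.657, 0.236, 0.677, -0.235]
contact_force: [6.2, -5.5, -0.8]
width: 0.0283
```

```bash
python3 st.py
```

```text
tcp [ 0.4416 -0.0174  0.0591] post:
t 14.4 p [ 0.4464 -0.0212  0.059 ] rad 0.0613 bar -2.1903 yaw-tan -0.059 push 8.24 radial 0.85 Fz -0.75 Mz -0.0 w 0.0283 tilt [-0.026  0.011]
```

Emit:
arm_command(
  series=[
    {"dp":[0.004,0.001,-0.045],"angular":[0.016,0.004,0],"gripper":28},
    {"dp":[0.004,0.001,-0.045],"angular":[0.016,0.004,0],"gripper":28},
    {"dp":[0.004,0.001,-0.045],"angular":[0.018,0.004,0],"gripper":28},
    {"dp":[0.004,0.001,-0.045],"angular":[0.02,0.004,0],"gripper":28},
    {"dp":[0.004,0.001,-0.045],"angular":[0.02,0.004,0],"gripper":28},
    {"dp":[0.004,0.001,-0.045],"angular":[0.02,0.005,0],"gripper":28},
    {"dp":[0.004,0.001,-0.045],"angular":[0.02,0.005,0],"gripper":28},
    {"dp":[0.004,0.001,-0.045],"angular":[0.02,0.005,0],"gripper":28},
  ],
)

```text
clock: 15.4
position: [0.4271, -0.0019, 0.0576]
ee_rot: [0.62, 0.311, 0.65, -0.31]
contact_force: [5.8, -6.4, -2.3]
width: 0.0283
```

```bash
python3 st.py
```

```text
tcp [ 0.4271 -0.0019  0.0576] post:
t 15.4 p [ 0.4308 -0.0068  0.0574] rad 0.0623 bar -2.5352 yaw-tan 0.054 push 8.54 radial -1.09 Fz -2.26 Mz 0.04 w 0.0283 tilt [-0.036  0.019]
```

Emit:
arm_command(
  series=[
    {"dp":[0.003,0.003,-0.045],"angular":[0.026,0.001,0],"gripper":28},
    {"dp":[0.003,0.003,-0.045],"angular":[0.026,0.001,0],"gripper":28},
    {"dp":[0.003,0.003,-0.045],"angular":[0.026,0.001,0],"gripper":28},
    {"dp":[0.003,0.003,-0.045],"angular":[0.026,0.002,0],"gripper":28},
    {"dp":[0.003,0.003,-0.045],"angular":[0.026,0.002,0],"gripper":28},
    {"dp":[0.003,0.003,-0.045],"angular":[0.026,0.003,0],"gripper":28},
    {"dp":[0.003,0.003,-0.045],"angular":[0.026,0.003,0],"gripper":28},
    {"dp":[0.003,0.003,-0.045],"angular":[0.026,0.003,0],"gripper":28},
  ],
)

```text
clock: 16.4
position: [0.419, 0.0194, 0.0558]
ee_rot: [0.568, 0.404, 0.587, -0.412]
contact_force: [4.3, -11.7, -0.2]
width: 0.0282
```

```bash
python3 st.py
```

```text
tcp [0.419  0.0194 0.0558] post:
t 16.4 p [0.4211 0.0136 0.0557] rad 0.0628 bar -2.8994 yaw-tan 0.098 push 12.4 radial -1.36 Fz -0.2 Mz 0.03 w 0.0282 tilt [-0.03   0.006]
```

Push reached 12.4 N. I'll relax and push again, gently, to check that the lever holds.

Emit:
arm_command(
  series=[
    {"dp":[0,0,0],"angular":[0,0,0],"gripper":28},
    {"dp":[0,0,0],"angular":[0,0,0],"gripper":28},
    {"dp":[0,0,-0.02],"angular":[0,0.003,0],"gripper":28},
    {"dp":[0,0,-0.025],"angular":[0,0.004,0],"gripper":28},
    {"dp":[0,0,-0.03],"angular":[0,0.004,0],"gripper":28},
    {"dp":[0,0,-0.033],"angular":[0,0.004,0],"gripper":28},
    {"dp":[0,0,-0.036],"angular":[0,0.004,0],"gripper":28},
    {"dp":[0,0,-0.036],"angular":[0,0.004,0],"gripper":28},
  ],
)

```text
clock: 17.4
position: [0.4171, 0.0228, 0.0563]
ee_rot: [0.571, 0.397, 0.592, -0.408]
contact_force: [5.1, -14.5, -4.2]
width: 0.0279
```

```bash
python3 st.py
```

```text
tcp [0.4171 0.0228 0.0563] post:
t 17.4 p [0.4192 0.0172 0.0562] rad 0.0639 bar -2.9602 yaw-tan 0.178 push 15.16 radial -2.45 Fz -4.22 Mz 0.04 w 0.0279 tilt [-0.034  0.005]
```

```bash
python3 - <<'E'
from h import *
import pickle
d=grab("wrist"); pickle.dump(d,open("w5.pkl","wb")); cv2.imwrite("pics/w5.png",d["image"])
E
python3 st.py
```

```text
tcp [0.417  0.0228 0.0563] post:
t 17.45 p [0.4192 0.0172 0.0562] rad 0.0639 bar -2.9607 yaw-tan 0.179 push 14.41 radial -2.56 Fz -3.66 Mz 0.03 w 0.028 tilt [-0.034  0.005]
```

View pics/w5.png

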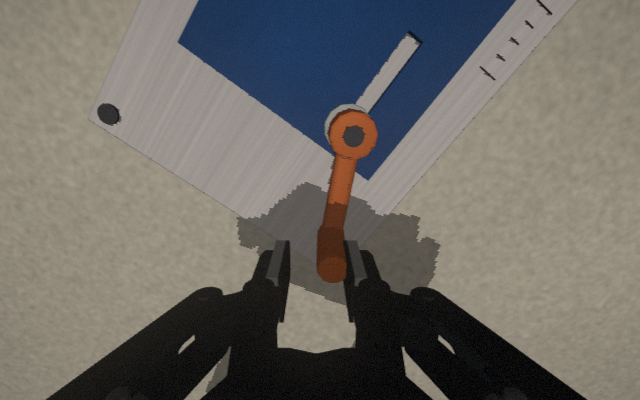

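The picture shows only the right finger touching the post (332,255). My re-push turned the lever about 0.06 rad further, and the push read 14.4–15.2 N. That is at the upper limit, so I won't push any more. I'll back off and retract.

Emit:
arm_command(
  series=[
    {"dp":[0,0,0],"angular":[0,0,0],"gripper":28},
    {"dp":[0,0,0.02],"angular":[0,0,0],"gripper":36},
    {"dp":[0,0,0.02],"angular":[0,0,0],"gripper":36},
    {"dp":[0,0,0],"angular":[0,0,0],"gripper":36},
    {"dp":[-0.2,0,0],"angular":[0,0,0],"gripper":36},
    {"dp":[-0.3,0,0],"angular":[0,0,0],"gripper":36},
    {"dp":[-0.4,0,0],"angular":[0,0,0],"gripper":36},
    {"dp":[-0.4,0,0],"angular":[0,0,0],"gripper":36},
  ],
)

```text
clock: 18.45
position: [0.4158, 0.0193, 0.2107]
ee_rot: [0.562, 0.393, 0.6, -0.411]
contact_force: [0.8, -0.0, -0.8]
width: 0.036
```

```bash
python3 - <<'E'
from h import *
import pickle
d=grab("wrist"); pickle.dump(d,open("w6.pkl","wb")); cv2.imwrite("pics/w6.png",d["image"])
plan([.55,.03,.25],TH)
E
```

```text
t 18.5 p [0.4199 0.0188 0.2167] curyaw -1.211 dyaw 0.946 F [ 1.8 -0.2  4.4] w 0.036 q6 1.09
 dp(first, cur frame)/.12 [-0.3281  1.035   0.2881]  ang/90 [-0.6016 -0.0267  0.0172]  dp(after turn)/.12 [-0.2778  0.374   1.0221] tilt x [-0.047  0.008 -0.999]
```

View pics/w6.png

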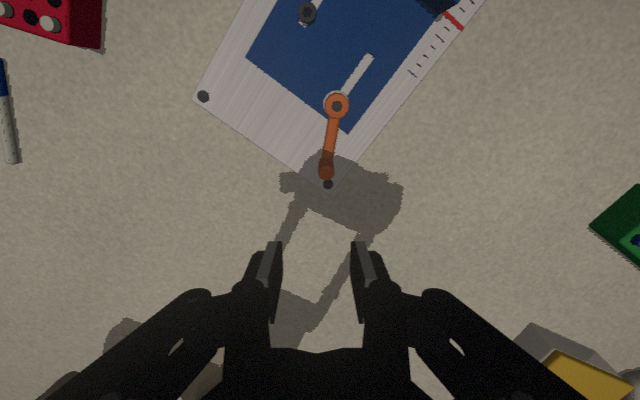

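The lever stayed where I left it, with its post at (327,165), and the arm is clear. I'll look at the line once more.

Emit:
arm_command(
  series=[
    {"dp":[-0.05,0,0],"angular":[-0.1,0,0],"gripper":36},
    {"dp":[-0.05,0,0],"angular":[-0.1,0,0],"gripper":36},
    {"dp":[-0.05,0,0],"angular":[-0.1,0,0],"gripper":36},
    {"dp":[-0.05,0,0],"angular":[-0.1,0,0],"gripper":36},
    {"dp":[0,0,0],"angular":[-0.1,0,0],"gripper":36},
    {"dp":[0,0,0],"angular":[-0.1,0,0],"gripper":36},
    {"dp":[0,0.1,0.45],"angular":[0,0,0],"gripper":36},
    {"dp":[0,0.1,0.45],"angular":[0,0,0],"gripper":36},
  ],
)

```text
clock: 19.5
position: [0.5264, 0.0203, 0.2366]
ee_rot: [0.684, 0.085, 0.721, -0.08]
contact_force: [-0.1, 0.1, 0.0]
width: 0.036
```

Emit:
arm_command(
  series=[
    {"dp":[0,0.03,0.15],"angular":[0,0,0],"gripper":36},
    {"dp":[0,0,0],"angular":[0,0,0],"gripper":36},
    {"dp":[0,0,0],"angular":[0,0,0],"gripper":36},
    {"dp":[0,0,0],"angular":[0,0,0],"gripper":36},
    {"dp":[0,0,0],"angular":[0,0,0],"gripper":36},
    {"dp":[0,0,0],"angular":[0,0,0],"gripper":36},
    {"dp":[0,0,0],"angular":[0,0,0],"gripper":36},
    {"dp":[0,0,0],"angular":[0,0,0],"gripper":36},
  ],
)

```text
clock: 20.5
position: [0.543, 0.0208, 0.2341]
ee_rot: [0.682, 0.085, 0.722, -0.08]
contact_force: [-0.1, -0.3, -0.2]
width: 0.036
```

```bash
python3 - <<'E'
from h import *
import pickle
from gap import gap
d=grab("wrist"); pickle.dump(d,open("w7.pkl","wb")); cv2.imwrite("pics/w7.png",d["image"]); gap(d)
plan([.55,.03,.25],TH)
E
```

```text
mark 9 med x 0.0899 slope [0.0054 0.0899] sd 0.0006
flange 20 med x 0.0898 slope [-0.0011  0.0898] sd 0.0003
footback 20 med x -0.0555 slope [-0.4761 -0.045 ] sd 0.026
t 20.55 p [0.5431 0.0208 0.2341] curyaw -0.233 dyaw -0.032 F [-0.5 -1.  -0.7] w 0.0363 q6 0.14
 dp(first, cur frame)/.12 [-0.1347  0.0878  0.0309]  ang/90 [ 0.0204 -0.0368  0.0003]  dp(after turn)/.12 [-0.1328  0.0889  0.0358] tilt x [-0.056  0.014 -0.998]
```

View pics/w7.png

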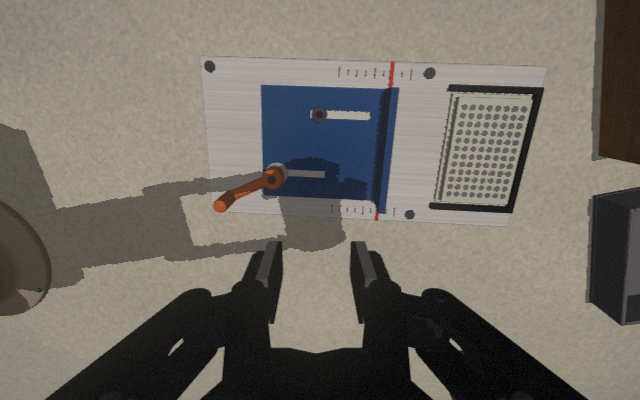

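The stop's front is still on the red line: flange x is 0.0898 and mark x 0.0899, and the two are square. The lever has turned about 1.2 rad, the microplate is in its nest and the arm is clear, so I'm handing in.

```bash
python3 -c "
from rig import sign_off
print(sign_off())"
```

```text
the job is handed in; nothing more can be done
None
```

The stop is on the line and clamped, and the job is handed in at about 21 s, but I may have overtightened the clamp. No verdict was reported.

**What I did:** I pinched the blue stop's flange from above and slid it onto the red line with the clamp loose. I then pushed the lever's post clockwise by about 1.2 rad, backed off and retracted.

**Position:** The last picture puts the stop's front edge within about 1 mm of the middle of the line (0.0898 against 0.0899 m). It is square to within about 0.01 rad. The microplate sits in its nest, and the arm is clear of everything.

**Clamp force:** The push first read 12.4 N, which is in the right range. I then pushed again to check that the lever held, and this turned it about 0.06 rad further. The push read 15.2 N and then 14.4 N, with noise of roughly 0.7 N. Those readings are above the 11–13 N target and straddle the 14.5 N overtightening limit. I left the clamp as it was and did not ease it back.

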